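Tip a tall carton onto its back and file it in the low rack

ROBOT

A 6-joint arm with a two-finger parallel gripper is mounted at the origin on the work surface. World frame = base frame: x ahead of the robot, y to its left, z up, the work surface at z = 0. Lengths are in m, angles in degrees, forces in N, time in s.
With the tool pointing down it reaches from about 0.275 to 0.775 m from the base axis. Payload 14.6 kg.
Tool frame: the origin (TCP) lies midway between the tips of the shut fingers; the grasp point (between the pads) lies 19 mm behind it; z points along the fingers, y is the line along which they close (so a half turn about z gives the same grasp; the last joint's range is limited). The gripper opens to 85 mm and grips with 20 to 120 N. Pads are 22 mm wide; open, the fingers measure 114 mm over their backs; the gripper's body (76 mm by 85 mm) begins 54 mm behind the grasp point. The pads swing forward as they close: fully open they stand 13 mm farther back than shut.
Start: joints at [-80.117, 15.075, -2.767, 72.158, 0, 81.102], TCP at [0.169, -0.497, 0.209] pointing down, gripper open.
Joint ranges: [-151.79, 151.79], [-50.71, 97.33], [-67.44, 78.34], [-121.81, 120.89], [-77.56, 73.72], [-180, 180]. Speed limits (degrees/s): [108.29, 108.29, 147.25, 159.86, 180, 180].

INTERFACE

Orientations are given as a 3x3 rotation matrix whose columns are the frame's x, y, z axes.
In Python, from cell import manip gives the robot as it stands.
- The arm moves only by the tool servo_tool, never from a script. Its argument "series" is one flat list of numbers, 5 for each row, row after row: the finger opening in cm, from 0 to 8.54, then the shift along the tool's x, y, z in cm, then the turn about the tool's z in rad. In form: [grip, tx, ty, tz, twist, grip, tx, ty, tz, twist, ...]. A call has 1 to 8 rows; each row shifts and turns the commanded pose from where the row before left it, along the tool's axes as they then stand; what a row does not reach is not made up. A row lasts 1/12 s, in which the tool goes at most 41.7 mm and 7.16 degrees, less where a joint would pass 70% of its speed; a pose out of reach is approached as far as the arm can. A call with a gripper value outside its range is refused whole. The fingers move at their own pace and stop on an object; the grip force is fixed at half the most. Time passes only in rows, so rows that do not move let the fingers close. It gives the time, the measured TCP pose, the force, the opening and the grip force at its end, in the units of the state.
- manip.observe(): the state, without advancing time (a new reading comes with each control period).
- manip.camera(name): name is "side" or "top"; returns (picture, depth): 420x560x3 uint8, red, green, blue; 420x560 float32, m along the optical axis (not along the pixel's ray), 0 where there is no reading.
- manip.camera_params(name): a dict with "fx", "fy", "cx", "cy" (pixels), "R" (3x3) and "t" (3): a world point X has camera coordinates R X + t. Camera axes: x right, y down, z forward; pixel columns grow to the right and rows downward; lengths in m; the calibration is good to about 2 mm. A picture is of the moment at which its call begins. camera_params takes no time and is no camera call.
- manip.close_job(): hands the job in; it is judged then, once.
The state is a dict: "t": time; "joints": joint angles; "qvel": joint speeds; "effort": joint torques, N m; "tool_pos": TCP position; "ee_rot": TCP orientation; "ft_force": force on the tool from outside, world axes, zero at the start; "wrist_torque": the same for the moment, N m; "width": finger opening in m; "grasp_force": force on a finger pad.
Only numpy, scipy, OpenCV 4.12 (cv2) and the standard library are available. Lean on these libraries where they do the work, as an engineer would, in place of code of your own. Each camera call takes 0.05 s, during which the arm holds its last target. There are 200 camera calls.

TASK

Take the tall carton by its top and stand it, upright and square, with its foot right against the near edge of the wooden step, its narrow back towards the step, and let go. Then push the top of the carton, without gripping it, so that it tips over the blocked edge and lies on its narrow back on the step. Finally take the lying carton again and lower it gently, still on its back, into the wide slot of the rack until it sits flat on the slot's floor, and let go; leave the charging cube, cup, dome tray and tin where they are.

Things in the scene. Friction and masses are not known exactly. Their poses are not given: they have to be found in the camera images.
- carton: Plain closed rigid cardboard carton, loose, about 0.2 kg: 65 mm deep (its x), 40 mm wide (y), 160 mm tall (z). Origin: centre of its underside. It starts upright on the shelf left or right of the step, narrow front (-x side, with a small paper patch near the top) roughly towards the robot, narrow back (+x side) away from it
- carton_center (a point): The centre of the carton, 80 mm above its underside; axes as the carton's. Lying on its back, the carton's x points down and it is 65 mm high, 40 mm wide and 160 mm long. A push of about 1 N near its top tips it; it falls by itself once leaning about 25 degrees
- carton_heel (a point): Middle of the carton's bottom back edge (32.5 mm along its +x, at underside level); axes as the carton's
- step: Fixed slatted wooden board lying on the shelf in front of the robot, 170 mm (its x) by 150 mm (its y), 15 mm high. Origin: centre of its underside; its -x side is the near edge, turned roughly towards the robot
- step_edge (a point): Middle of the step's near edge at its top, 85 mm along the step's -x from its centre, 15 mm above the shelf; x points from the edge across the step (the way the carton should fall), y along the edge, z up
- rack: Fixed grey plastic file rack, 210 mm long (x), 112 mm wide (y), on the other side of the step from the carton. Origin: centre of its underside. Slots along x, 200 mm long inside: one 48 mm wide at its +y side, two 22 mm wide (the outer holds a slim metal case, top 36 mm above the shelf). Long walls 5 mm thick, 40 mm high; end walls 26 mm high; floor 6 mm thick
- rack_slot (a point): Centre of the floor of the wide slot, 6 mm above the shelf (27 mm along the rack's +y from its centre); x along the slot, y across it, z up
- charger: Bystander, fixed: white charging cube 62 mm square and 59 mm high with a small toggle on its near face; origin centre of the underside
- cup: Bystander, loose: white ceramic toothbrush cup, 72 mm across the rim, 95 mm high; origin centre of the underside
- dome_tray: Bystander, loose: low divided tray of hard silicone, 70 x 100 mm, 18 mm high, with tweezers lying on it (22 mm in all); origin centre of the underside
- tin: Bystander, loose: round plastic tin with twist cap, 64 mm across, 32 mm high; origin centre of the underside
Not all that is in view belongs to the job. Several things look just like the step: the one meant starts farthest to the robot's right.

How it is judged (in metres and radians):
On the way, in this order (a step that is already met when the one before it is completed fails the run):
1. the carton stands upright on the shelf, square with its back against the step's near edge, and is let go (angle between carton's own z axis and vertical below 0.06 rad and height (world z) of carton below 0.004 m and x of carton_heel in the frame of step_edge between -0.008 and 0.004 m and y of carton_heel in the frame of step_edge between -0.055 and 0.055 m and angle between the x axis of carton and the x axis of step, either way round below 0.15 rad and contact force between carton and the fingers below 0.3 N), for 0.2 s.
2. the carton lies on its back on the step, its foot still at the near edge, and nothing grips it (angle between carton's own x axis and vertical above 3.04 rad and z of carton_center in the frame of step_edge between 0.028 and 0.037 m and x of carton_heel in the frame of step_edge between -0.045 and 0.045 m and y of carton_center in the frame of step_edge between -0.075 and 0.075 m and linear speed of carton below 0.03 m/s and contact force between carton and the fingers below 0.3 N), for 0.2 s.
At the end, for the whole second after the job is handed in: The carton lies on its narrow back inside the wide slot of the rack, flat on the slot's floor (within 4 mm in height and about 6 degrees), along the slot (within 7 degrees) and between its end walls (centre within 22 mm lengthwise and 6 mm across), at rest and released (angle between carton's own x axis and vertical above 3.04 rad and x of carton_center in the frame of rack_slot between -0.022 and 0.022 m and y of carton_center in the frame of rack_slot between -0.006 and 0.006 m and z of carton_center in the frame of rack_slot between 0.028 and 0.036 m and angle between the z axis of carton and the x axis of rack, either way round below 0.12 rad and linear speed of carton below 0.02 m/s and contact force between carton and the fingers below 0.3 N); the robot touches nothing.
It fails at once if the carton is gripped (more than 10 N) while it tips over (angle between carton's own z axis and vertical between 0.5 and 1.1 rad and contact force between carton and the fingers above 10 N).
It fails at once if the carton is dropped or slammed into the rack (faster than 0.5 m/s just above the slot's floor) (horizontal distance between carton_center and rack_slot below 0.06 m and z of carton_center in the frame of rack_slot below 0.07 m and linear speed of carton above 0.5 m/s).
It fails at once if the cup, dome tray or tin is shoved aside (more than 30 mm) (distance of any of cup, dome_tray, tin from where it was at the start of the episode above 0.03 m).
It fails at once if the charging cube is struck (more than 10 N) (contact force between charger and anything else above 10 N).
It also fails if it takes over 64 s, if anything falls off the work surface, if the arm or the gripper's body presses on something with over 40 N, if the wrist force passes 120 N, or if a joint passes its speed limit or range.

## Working session

There is one attempt and no reset: what is moved stays moved. The work goes in short steps, Python scripts to look and compute and a tool call to move; the robot and the scene stay as the last step left them, time stands still between calls to the robot, and variables do not carry over. Pictures are saved under pics/ and viewed, at most 10 in all, crops included, and the job is handed in when it is done.

Besides the shell and the picture viewer there is one more tool, called after "Call:" as name(argument=value, ...), one argument or row to a line, values as JSON. servo_tool: Moves the arm, as the interface text tells. Its arguments: {"type":"object","properties":{"series":{"type":"array","items":{"type":"number"}}},"required":["series"]}

```bash
mkdir -p pics; cat > h.py <<'E'
import numpy as np, cv2
from cell import manip
def grab(n):
    p,d=manip.camera(n); return p,d,manip.camera_params(n)
def cloud(d,c):
    v,u=np.mgrid[:d.shape[0],:d.shape[1]]
    P=np.stack([(u-c['cx'])*d/c['fx'],(v-c['cy'])*d/c['fy'],d],-1)
    W=(P-np.array(c['t']))@np.array(c['R'])
    W[d==0]=np.nan
    return W
E
python3 - <<'E'
from h import *
for n in ('top','side'):
    p,d,c=grab(n); cv2.imwrite(f'pics/{n}0.png',p[:,:,::-1]); np.savez(f'{n}0.npz',p=p,d=d)
    print(n,c['fx'],np.round(-np.array(c['R']).T@c['t'],3),np.round(c['R'],2).tolist())
s=manip.observe();print(s['t'],s['tool_pos'],s['ee_rot'],s['width'])
E
```

```text
top 512.6611144803862 [0.487 0.142 1.343] [[0.01, -1.0, 0.03], [-1.0, -0.01, -0.06], [0.06, -0.03, -1.0]]
side 385.89609468895355 [0.503 0.973 0.676] [[-1.0, -0.07, 0.01], [-0.05, 0.57, -0.82], [0.05, -0.82, -0.57]]
0.1 [ 0.16898669 -0.49678916  0.20908718] [[ 9.46744909e-01  3.21984556e-01 -1.54277732e-04]
 [ 3.21984559e-01 -9.46744480e-01  9.12831815e-04]
 [ 1.47856155e-04 -9.13893920e-04 -9.99999571e-01]] 0.08543301528076738
```

View pics/top0.png

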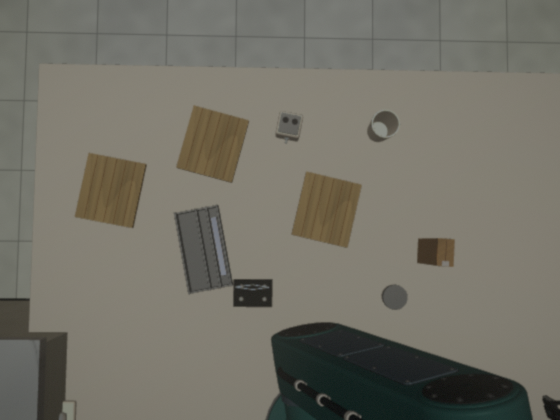

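View pics/side0.png

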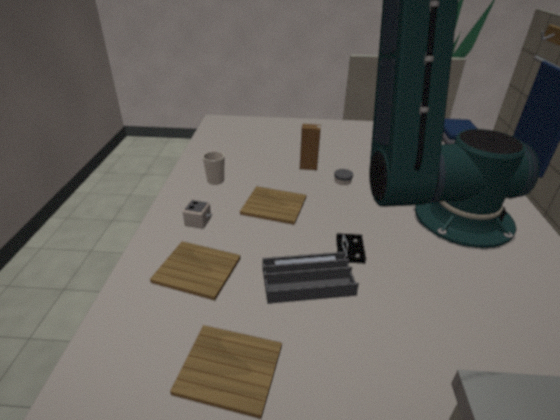

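Top view: three look-alike boards at pixels (110,190), (213,144) and (326,209). The rightmost one (most −y) at (326,209) is the step, with the carton at (436,251) and the rack at (203,250) on either side. I'll confirm this with a crop and measure.

```bash
cat >> h.py <<'E'
def rect(XY):
    # min-area rect of pts (m): centre, size, angles
    (c,s,a)=cv2.minAreaRect((XY*1000).astype(np.float32)); return np.round(c,1),np.round(s,1),round(a,1)
def reg(W,u0,u1,v0,v1,z0,z1):
    w=W[v0:v1,u0:u1].reshape(-1,3); w=w[np.isfinite(w[:,0])]; return w[(w[:,2]>z0)&(w[:,2]<z1)]
E
python3 - <<'E'
from h import *
z=np.load('top0.npz'); p,d=z['p'],z['d']; c=manip.camera_params('top'); W=cloud(d,c)
q=reg(W,330,345,195,225,-1,1);print('step z',np.median(q[:,2])); print('table z',np.median(reg(W,370,380,200,240,-1,1)[:,2]))
for n,a in dict(step=(285,370,165,255,.008,.025),carton=(405,465,225,275,.15,.175),cartonall=(405,465,225,275,.02,.175),rack=(165,240,195,300,.015,.06),tin=(375,415,280,315,.015,.05),cup=(360,405,100,145,.085,.12),tray=(225,280,272,312,.01,.04),chg=(270,310,105,145,.05,.08)).items():
    q=reg(W,*a); print(n,len(q),np.round(q.mean(0),3),*rect(q[:,:2]))
q=reg(W,165,240,195,300,.032,.06);print('rackwalls',*rect(q[:,:2]))
# wood by colour for the step
m=(p[...,0].astype(int)-p[...,2]>35); m[:, :280]=0; m[:,375:]=0
q=W[m];q=q[np.isfinite(q[:,0])];print('stepcol',*rect(q[:,:2]))
cv2.imwrite('pics/crop0.png',cv2.resize(p[150:320,280:480,::-1],None,fx=3.5,fy=3.5,interpolation=3))
E
```

```text
step z 0.01439019650446679
table z -0.00029874395413391193
step 3713 [ 0.57  -0.01   0.015] [567.4  -9.1] [186.9 176.8] 77.0
carton 509 [ 0.464 -0.27   0.159] [ 464.1 -270.6] [42.3 64.9] 87.6
cartonall 940 [ 0.465 -0.261  0.127] [ 464.1 -270.4] [42.5 64.9] 87.6
rack 1581 [0.463 0.292 0.034] [449.2 293.8] [246.6 131.3] 11.8
tin 509 [ 0.346 -0.183  0.031] [ 346.3 -183.8] [61.7 62.5] 24.6
cup 188 [ 0.782 -0.147  0.093] [ 779.4 -146.6] [69.3 70.8] 1.7
tray 571 [0.359 0.186 0.018] [361.7 190. ] [120.8  87. ] 88.0
chg 549 [0.783 0.091 0.058] [783.4  90.5] [61.1 62.1] 80.1
rackwalls [464.8 306.4] [209.5 112.8] 11.4
stepcol [570.5 -10.2] [147.3 167.3] 77.3
```

View pics/crop0.png

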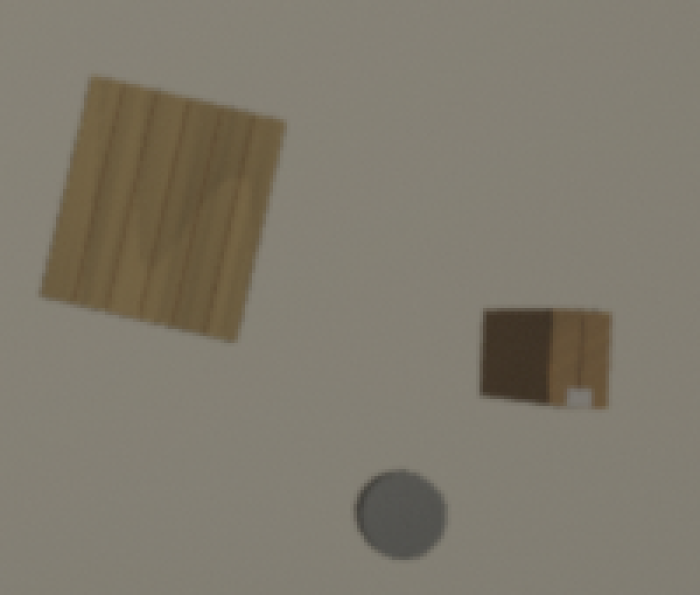

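The crop shows the rightmost board (crop px (160,210)), the carton with its paper patch facing the robot (580,398) and the tin (400,515). This is the board meant. Next I write a helper that works out tool-axis deltas.

```bash
cat >> h.py <<'E'
def plan(x,y,z,yaw):
    s=manip.observe(); R=np.array(s['ee_rot']); y0=np.arctan2(R[1,0],R[0,0])
    tw=-(np.radians(yaw)-y0); tw=(tw+np.pi/2)%np.pi-np.pi/2
    a=y0-tw; R2=np.array([[np.cos(a),np.sin(a),0],[np.sin(a),-np.cos(a),0],[0,0,-1]])
    D=R2.T@(np.array([x,y,z])-s['tool_pos'])*100
    print('t',round(s['t'],2),'pos',np.round(s['tool_pos'],4),'yaw',round(np.degrees(y0),2),'w',round(s['width'],4),'tiltz',np.round(R[:,2],3),'| twist',round(tw,4),'then d cm',np.round(D,2))
E
python3 -c "
from h import *
plan(.464,-.2705,.209,-2.4)"
```

```text
t 0.1 pos [ 0.169  -0.4968  0.2091] yaw 18.78 w 0.0854 tiltz [-0.     0.001 -1.   ] | twist 0.3697 then d cm [ 2.853e+01 -2.384e+01  1.000e-02]
```

Call:
servo_tool(
  series=[8.5, 0, 0, 0, 0.0925, 8.5, 0, 0, 0, 0.0925, 8.5, 0, 0, 0, 0.0925, 8.5, 0, 0, 0, 0.092, 8.5, 2.4, -2.0, 0, 0, 8.5, 2.4, -2.0, 0, 0, 8.5, 2.4, -2.0, 0, 0, 8.5, 2.4, -2.0, 0, 0],
)

```text
t: 0.77
tool_pos: [0.269, -0.4201, 0.2093]
ee_rot: [[0.999, -0.042, -0.0], [-0.042, -0.999, 0.0], [-0.0, -0.0, -1.0]]
ft_force: [0.6, 0.1, 0.4]
width: 0.0846
grasp_force: 0.0
```

Call:
servo_tool(
  series=[8.5, 2.4, -2.0, 0, 0, 8.5, 2.4, -2.0, 0, 0, 8.5, 2.4, -2.0, 0, 0, 8.5, 2.4, -2.0, 0, 0, 8.5, 2.4, -2.0, 0, 0, 8.5, 2.4, -2.0, 0, 0, 8.5, 2.4, -2.0, 0, 0, 8.5, 0, 0, 0, 0],
)

```text
t: 1.43
tool_pos: [0.4449, -0.2853, 0.2091]
ee_rot: [[0.999, -0.038, 0.0], [-0.038, -0.999, 0.001], [0.0, -0.001, -1.0]]
ft_force: [0.2, 0.6, -0.6]
width: 0.0849
grasp_force: 0.0
```

```bash
python3 -c "
from h import *
plan(.464,-.2705,.115,-2.4)"
```

```text
t 1.43 pos [ 0.4449 -0.2853  0.2091] yaw -2.19 w 0.0849 tiltz [ 0.     0.001 -1.   ] | twist 0.0037 then d cm [ 1.85 -1.56  9.41]
```

Call:
servo_tool(
  series=[8.5, 1.85, -1.6, 0, 0, 8.5, 0, 0, 0, 0, 8.5, 0, 0, 1.9, 0, 8.5, 0, 0, 1.9, 0, 8.5, 0, 0, 1.9, 0, 8.5, 0, 0, 1.9, 0, 8.5, 0, 0, 1.8, 0, 8.5, 0, 0, 0, 0],
)

```text
t: 2.1
tool_pos: [0.4592, -0.2723, 0.1125]
ee_rot: [[0.999, -0.042, -0.004], [-0.042, -0.999, 0.003], [-0.004, -0.003, -1.0]]
ft_force: [0.1, 0.5, -0.7]
width: 0.0847
grasp_force: 0.0
```

```bash
python3 - <<'E'
from h import *
plan(.464,-.2705,.115,-2.4)
p,d,c=grab('side'); cv2.imwrite('pics/s1.png',cv2.resize(p[60:260,220:400,::-1],None,fx=3,fy=3,interpolation=3))
E
```

```text
t 2.1 pos [ 0.4592 -0.2723  0.1125] yaw -2.41 w 0.0847 tiltz [-0.004  0.003 -1.   ] | twist -0.0002 then d cm [ 0.47 -0.2  -0.25]
```

View pics/s1.png

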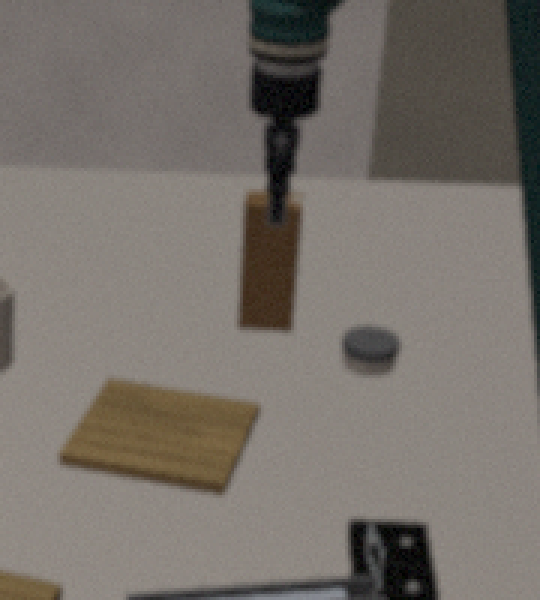

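The fingers straddle the carton top at (275,210) in the crop. I'll settle, centre and close.

Call:
servo_tool(
  series=[8.5, 0.3, -0.2, 0, 0, 8.5, 0, 0, 0, 0, 3.5, 0, 0, 0, 0, 3.5, 0, 0, 0, 0, 3.5, 0, 0, 0, 0, 3.5, 0, 0, 0, 0, 3.5, 0, 0, 0, 0, 3.5, 0, 0, 0, 0],
)

```text
t: 2.82
tool_pos: [0.4645, -0.2715, 0.1161]
ee_rot: [[0.999, -0.042, 0.001], [-0.042, -0.999, -0.001], [0.001, 0.001, -1.0]]
ft_force: [-0.3, 0.5, 6.1]
width: 0.0388
grasp_force: 61.1
```

Call:
servo_tool(
  series=[3.5, 0, 0, 0, 0, 3.5, 0, 0, 0, 0, 3.5, 0, 0, 0, 0, 3.5, 0, 0, 0, 0],
)

```text
t: 3.15
tool_pos: [0.4645, -0.2715, 0.1161]
ee_rot: [[0.999, -0.042, 0.001], [-0.042, -0.999, -0.001], [0.001, 0.001, -1.0]]
ft_force: [-0.2, -0.9, 6.2]
width: 0.0389
grasp_force: 61.1
```

```bash
python3 - <<'E'
from h import *
plan(.464,-.2705,.175,-2.4)
E
```

```text
t 3.15 pos [ 0.4645 -0.2715  0.1161] yaw -2.39 w 0.0389 tiltz [ 0.001 -0.001 -1.   ] | twist 0.0002 then d cm [-0.05 -0.1  -5.89]
```

Call:
servo_tool(
  series=[3.5, 0, 0, -1.0, 0, 3.5, 0, 0, -2.0, 0, 3.5, 0, 0, -2.0, 0.06, 3.5, 0, 0, 0, 0.06, 3.5, 0, 0, 0, 0.06, 3.5, 0, -2.0, 0, 0, 3.5, 0, -3.0, 0, 0, 3.5, 0, -3.0, 0, 0],
)

```text
t: 3.82
tool_pos: [0.4816, -0.1926, 0.1652]
ee_rot: [[0.975, -0.222, -0.0], [-0.222, -0.975, 0.0], [-0.0, -0.0, -1.0]]
ft_force: [0.2, 0.0, -2.9]
width: 0.0385
grasp_force: 61.3
```

```bash
python3 - <<'E'
from h import *
plan(.445,.0180,.166,-12.7)
E
```

```text
t 3.82 pos [ 0.4816 -0.1926  0.1652] yaw -12.8 w 0.0385 tiltz [-0.  0. -1.] | twist -0.0018 then d cm [ -8.2  -19.74  -0.08]
```

Call:
servo_tool(
  series=[3.5, -1.15, -2.6, 0, 0, 3.5, -1.15, -2.6, 0, 0, 3.5, -1.15, -2.6, 0, 0, 3.5, -1.15, -2.6, 0, 0, 3.5, -1.15, -2.6, 0, 0, 3.5, -1.15, -2.6, 0, 0, 3.5, -1.1, -2.0, 0, 0, 3.5, 0, 0, 0, 0],
)

```text
t: 4.48
tool_pos: [0.4392, -0.0083, 0.1655]
ee_rot: [[0.978, -0.207, 0.0], [-0.207, -0.978, 0.006], [-0.001, -0.006, -1.0]]
ft_force: [0.2, -0.2, -2.4]
width: 0.0388
grasp_force: 61.4
```

Call:
servo_tool(
  series=[3.5, 0, 0, 0, 0, 3.5, 0, 0, 0, 0],
)

```text
t: 4.65
tool_pos: [0.4411, -0.0112, 0.1655]
ee_rot: [[0.977, -0.212, 0.001], [-0.212, -0.977, 0.005], [0.0, -0.005, -1.0]]
ft_force: [0.0, -0.1, -2.3]
width: 0.0387
grasp_force: 61.4
```

```bash
python3 - <<'E'
from h import *
plan(.453,.0163,.118,-12.7)
p,d,c=grab('top'); cv2.imwrite('pics/t2.png',cv2.resize(p[150:320,230:430,::-1],None,fx=3.5,fy=3.5,interpolation=3))
ps,ds,cs=grab('side'); np.savez('h2.npz',p=p,d=d,ps=ps,ds=ds); cv2.imwrite('pics/s2.png',cv2.resize(ps[110:270,200:400,::-1],None,fx=3.5,fy=3.5,interpolation=3))
E
```

```text
t 4.65 pos [ 0.4411 -0.0112  0.1655] yaw -12.22 w 0.0387 tiltz [ 0.001  0.005 -1.   ] | twist 0.0085 then d cm [ 0.55 -2.94  4.75]
```

View pics/s2.png

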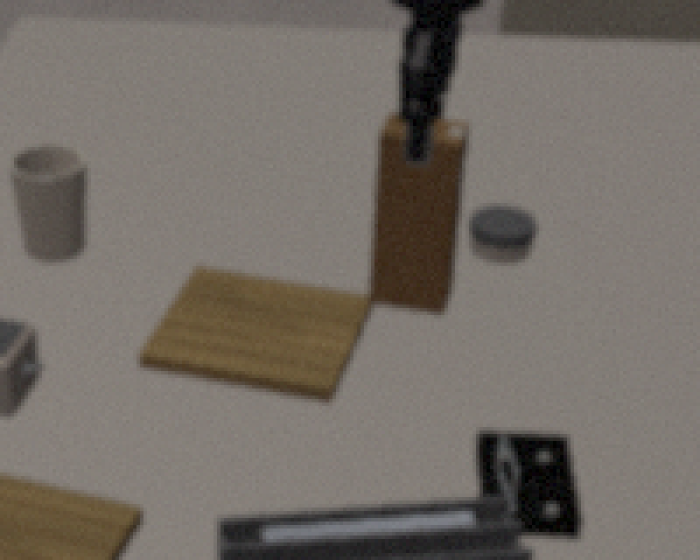

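Side view: the carton hangs at crop (415,215), upright, beyond the step's near edge. I'll measure the carton against the step edge in the same images.

```bash
python3 - <<'E'
from h import *
z=np.load('h2.npz'); a=np.radians(-12.7); X=np.array([np.cos(a),np.sin(a)]); Y=np.array([-X[1],X[0]])
s=manip.observe(); tcp=np.array(s['tool_pos'][:2])
for n,p,d in(('top',z['p'],z['d']),('side',z['ps'],z['ds'])):
    W=cloud(d,manip.camera_params(n)); w=W.reshape(-1,3); col=p.reshape(-1,3).astype(int)
    wood=(col[:,0]-col[:,2]>25)&np.isfinite(w[:,0])
    rel=w[:,:2]-tcp; x=rel@X; y=rel@Y
    def r(m,l): print(n,l,m.sum(),'x',np.round(np.percentile(x[m],[0.5,2,50,98,99.5])*1000,1),'y',np.round(np.percentile(y[m],[1,50,99])*1000,1))
    r(wood&(abs(x)<.06)&(abs(y)<.04)&(w[:,2]>.1)&(w[:,2]<.19),'carton upper')
    r(wood&(abs(x)<.06)&(abs(y)<.04)&(w[:,2]>.2),'carton top')
    r(wood&(abs(x)<.06)&(abs(y)<.04)&(w[:,2]>.06)&(w[:,2]<.1),'carton low')
    r(wood&(x>.0)&(x<.3)&(abs(y)<.2)&(w[:,2]>.01)&(w[:,2]<.02),'step')
    q=wood&(x>.0)&(x<.3)&(abs(y)<.2)&(w[:,2]>.007)&(w[:,2]<.022)
    print(rect(w[q][:,:2]))
E
```

```text
top carton upper 53 x [-29.4 -28.9  15.2  28.3  28.5] y [20.8 21.3 21.8]
top carton top 37 x [-32.7 -32.1  22.1  30.9  31.2] y [13.3 19.5 34.2]
top carton low 18 x [-27.8 -27.2  11.2  26.4  27. ] y [20.8 21.2 21.8]
top step 3248 x [ 41.8  45.1 131.  207.6 209.7] y [-43.1  33.6 103.2]
(array([570.5, -10.6]), array([150.8, 170.3]), 77.1)
side carton upper 579 x [-33.4 -32.4  -3.7  26.1  27.2] y [14.9 18.9 23. ]
side carton top 110 x [-34.  -33.  -13.9  28.   28.7] y [-17.6  15.3  22.7]
side carton low 245 x [-33.7 -32.3  -3.2  26.3  27.4] y [14.8 18.9 22.9]
side step 1553 x [ 39.4  41.5 121.5 204.9 207.7] y [-42.   39.6 104.1]
(array([568.8,  -8.8]), array([154.4, 170.1]), 76.8)
```

Call:
servo_tool(
  series=[3.5, 0.2, -1.0, 0, 0.01, 3.5, 0.2, -1.0, 0, 0, 3.5, 0.2, -0.9, 0, 0, 3.5, 0, 0, 1.0, 0, 3.5, 0, 0, 1.0, 0, 3.5, 0, 0, 1.0, 0, 3.5, 0, 0, 0, 0, 3.5, 0, 0, 0, 0],
)

```text
t: 5.42
tool_pos: [0.449, -0.0015, 0.1357]
ee_rot: [[0.98, -0.198, 0.003], [-0.198, -0.98, 0.02], [-0.001, -0.02, -1.0]]
ft_force: [0.1, 0.7, -0.8]
width: 0.0385
grasp_force: 61.4
```

```bash
python3 - <<'E'
from h import *
a=np.radians(-12.9);t=np.array([.4411,-.0112])+.0062*np.array([np.cos(a),np.sin(a)])+.0294*np.array([-np.sin(a),np.cos(a)])
print(t); plan(*t,.116,-12.9)
E
```

```text
[0.45370707 0.01607383]
t 5.42 pos [ 0.449  -0.0015  0.1357] yaw -11.4 w 0.0385 tiltz [ 0.003  0.02  -1.   ] | twist 0.0261 then d cm [ 0.07 -1.82  1.97]
```

```bash
python3 - <<'E'
from h import *
s=manip.observe(); print(np.round(s['joints'],1),np.round(s['qvel'],2),np.round(s['effort'],1),s['wrist_torque'])
E
```

```text
[-11.4   9.8 -21.7  58.5   1.1 180. ] [-0.05 -0.58  1.11  0.56 -0.09  0.02] [  0.  -52.1  35.5  -0.4   0.1   0. ] [-0.04870555  0.01076585 -0.03898818]
```

Joint 6 has hit its limit at 180°. I'll set the carton down slightly off-centre along the edge, which is within tolerance, and use the half-turned grasp afterwards.

Call:
servo_tool(
  series=[3.5, 0, 0.5, 0, -0.01, 3.5, 0, 0.5, 0, -0.01, 3.5, 0, 0, 0.5, 0, 3.5, 0, 0, 0.5, 0, 3.5, 0, 0, 0, 0, 3.5, 0, 0, 0, 0],
)

```text
t: 5.92
tool_pos: [0.4469, -0.0112, 0.1253]
ee_rot: [[0.984, -0.178, 0.003], [-0.178, -0.984, 0.02], [-0.0, -0.02, -1.0]]
ft_force: [-0.7, -0.5, -1.8]
width: 0.0387
grasp_force: 61.4
```

```bash
python3 - <<'E'
from h import *
plan(.45370707,.01607383,.116,-12.9)
s=manip.observe(); print(np.round(s['joints'],1))
E
```

```text
t 5.92 pos [ 0.4469 -0.0112  0.1253] yaw -10.28 w 0.0387 tiltz [ 0.003  0.02  -1.   ] | twist 0.0458 then d cm [ 0.06 -2.81  0.93]
[-12.7  10.1 -23.1  56.8   1.1 177.6]
```

Call:
servo_tool(
  series=[3.5, 0.05, 0, 0.3, 0.03, 3.5, 0, 0, 0.3, 0, 3.5, 0, 0, 0.2, 0, 3.5, 0, 0, 0.1, 0, 3.5, 0, 0, 0, 0, 3.5, 0, 0, 0, 0],
)

```text
t: 6.42
tool_pos: [0.4477, -0.0111, 0.1167]
ee_rot: [[0.978, -0.207, 0.004], [-0.207, -0.978, 0.02], [-0.0, -0.02, -1.0]]
ft_force: [-0.2, -0.3, -3.0]
width: 0.039
grasp_force: 61.4
```

```bash
python3 - <<'E'
from h import *
plan(.45370707,.01607383,.116,-12.9)
s=manip.observe(); print(np.round(s['joints'],1),s['ft_force'])
E
```

```text
t 6.42 pos [ 0.4477 -0.0111  0.1167] yaw -11.96 w 0.039 tiltz [ 0.004  0.02  -1.   ] | twist 0.0164 then d cm [-0.02 -2.78  0.07]
[-12.7  10.5 -24.   55.5   1.1 179.3] [-0.17558303 -0.29268247 -3.03971292]
```

Call:
servo_tool(
  series=[3.5, 0, 0, 0.1, 0, 3.5, 0, 0, 0, 0, 3.5, 0, 0, 0, 0],
)

```text
t: 6.67
tool_pos: [0.448, -0.0111, 0.1162]
ee_rot: [[0.978, -0.207, 0.005], [-0.207, -0.978, 0.019], [0.001, -0.02, -1.0]]
ft_force: [-2.1, 0.6, 5.5]
width: 0.0389
grasp_force: 62.6
```

Call:
servo_tool(
  series=[3.5, 0, 0, 0.1, 0, 3.5, 0, 0, 0, 0, 3.5, 0, 0, 0, 0],
)

```text
t: 6.92
tool_pos: [0.4485, -0.0112, 0.1161]
ee_rot: [[0.978, -0.207, 0.006], [-0.207, -0.978, 0.019], [0.002, -0.02, -1.0]]
ft_force: [-5.0, 1.5, 23.0]
width: 0.0388
grasp_force: 64.7
```

Call:
servo_tool(
  series=[3.5, 0, 0, -0.1, 0, 3.5, 0, 0, 0, 0, 5.0, 0, 0, 0, 0, 6.5, 0, 0, 0, 0, 8.5, 0, 0, 0, 0, 8.5, 0, 0, 0, 0, 8.5, 0, 0, 0, 0, 8.5, 0, 0, 0, 0],
)

```text
t: 7.58
tool_pos: [0.4477, -0.0111, 0.1155]
ee_rot: [[0.978, -0.208, 0.004], [-0.208, -0.978, 0.02], [-0.0, -0.02, -1.0]]
ft_force: [-0.4, -0.2, 0.4]
width: 0.085
grasp_force: 0.0
```

Call:
servo_tool(
  series=[8.5, 0, 0, -1.5, 0, 8.5, 0, 0, -2.5, 0, 8.5, 0, 0, -2.5, 0, 8.5, 0, 0, -2.5, 0, 8.5, -2.0, 0, -1.5, 0, 8.5, -4.0, 0, 0, 0, 8.5, -4.0, 0, 0, 0, 8.5, 0, 0, 0, 0],
)

```text
t: 8.25
tool_pos: [0.3439, 0.009, 0.2208]
ee_rot: [[0.978, -0.207, 0.002], [-0.207, -0.978, 0.02], [-0.002, -0.02, -1.0]]
ft_force: [2.6, -0.5, 2.6]
width: 0.085
grasp_force: 0.0
```

```bash
cat > m.py <<'E'
from h import *
import sys
a=np.radians(-12.9); X=np.array([np.cos(a),np.sin(a)]); Y=np.array([-X[1],X[0]])
o=np.array([.4485,-.0112]); plan(*o,.2,-12.9)
for n in('top','side'):
    p,d,c=grab(n); W=cloud(d,c); w=W.reshape(-1,3); col=p.reshape(-1,3).astype(int)
    cv2.imwrite(f'pics/{n}_{sys.argv[1]}.png',cv2.resize(p[130:330,200:430,::-1] if n=='top' else p[80:280,170:400,::-1],None,fx=2.8,fy=2.8,interpolation=3))
    wood=(col[:,0]-col[:,2]>25)&np.isfinite(w[:,0])
    rel=w[:,:2]-o; x=rel@X; y=rel@Y
    def r(m,l):
        if m.sum()>5: print(n,l,m.sum(),'x',np.round(np.percentile(x[m],[0.5,2,50,98,99.5])*1000,1),'y',np.round(np.percentile(y[m],[1,50,99])*1000,1),*rect(w[m][:,:2]))
    b=wood&(abs(x)<.06)&(abs(y)<.05)
    r(b&(w[:,2]>.155)&(w[:,2]<.168),'top')
    r(b&(w[:,2]>.1)&(w[:,2]<.15),'upper')
    r(b&(w[:,2]>.025)&(w[:,2]<.07),'low')
    r(wood&(x>.0)&(x<.3)&(abs(y)<.2)&(w[:,2]>.009)&(w[:,2]<.021),'step')
E
python3 m.py 3
```

```text
t 8.25 pos [0.3439 0.009  0.2208] yaw -11.95 w 0.085 tiltz [ 0.002  0.02  -1.   ] | twist 0.0165 then d cm [10.65 -0.36  2.08]
top top 444 x [-32.3 -30.9   2.2  30.6  31.4] y [-17.4   2.7  21.9] [448.6  -8.9] [40.6 64.4] 77.4
top upper 63 x [-29.8 -29.5  -1.   29.1  29.7] y [21.5 22.1 22.8] [453.4  10.4] [ 1.3 59.5] 77.4
top low 41 x [-27.1 -25.8   0.5  27.3  28.8] y [21.8 22.2 22.8] [454.3  10.4] [ 1.  56.9] 77.3
top step 3591 x [ 34.8  37.4 118.3 200.1 202.8] y [-45.4  28.7 101.7] [570.4 -10.3] [150.  170.2] 77.2
side top 155 x [-34.1 -32.   -1.4  26.2  27.3] y [-14.7   9.7  23.9] [445.9  -6.3] [40.8 61.9] 77.5
side upper 323 x [-33.6 -32.4  -3.8  25.7  26.6] y [16.3 20.5 24.5] [449.9  10.4] [11.9 61.2] 74.8
side low 263 x [-34.  -32.5  -3.4  26.9  28.4] y [16.1 20.  24.7] [450.1   8.8] [ 9.8 63. ] 79.3
side step 1577 x [  7.3  32.1 113.5 197.  199.8] y [-43.3  37.8 102.4] [552.7  -6.5] [153.2 200.6] 76.6
```

View pics/side_3.png

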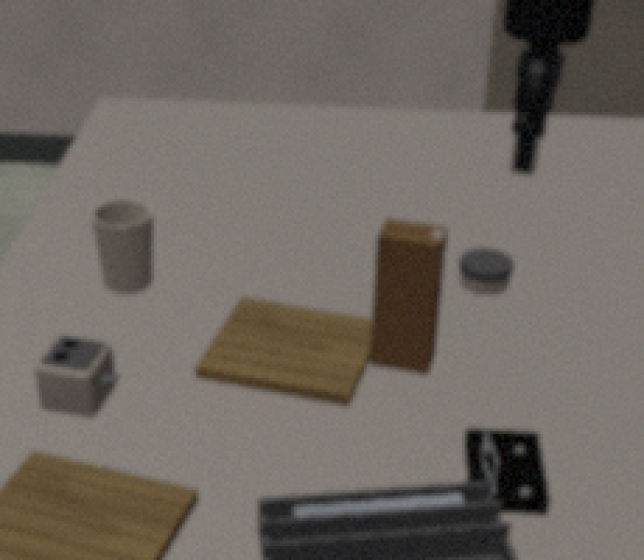

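The carton stands upright and square (heel about −1.6 mm from the edge, 26 mm off-centre along it), at crop (408,295). Next I half-turn the wrist away from its limit, fingers shut.

Call:
servo_tool(
  series=[0, 0, 0, 0, -0.12, 0, 0, 0, 0, -0.12, 0, 0, 0, 0, -0.12, 0, 0, 0, 0, -0.12, 0, 0, 0, 0, -0.12, 0, 0, 0, 0, -0.12, 0, 0, 0, 0, -0.12, 0, 0, 0, 0, -0.12],
)

```text
t: 9.02
tool_pos: [0.3506, 0.0073, 0.2205]
ee_rot: [[0.727, 0.686, 0.004], [0.686, -0.727, 0.02], [0.016, -0.012, -1.0]]
ft_force: [0.2, 0.1, 0.0]
width: -0.0003
grasp_force: 0.0
```

Call:
servo_tool(
  series=[0, 0, 0, 0, -0.12, 0, 0, 0, 0, -0.12, 0, 0, 0, 0, -0.12, 0, 0, 0, 0, -0.12, 0, 0, 0, 0, -0.12, 0, 0, 0, 0, -0.12, 0, 0, 0, 0, -0.12, 0, 0, 0, 0, -0.12],
)

```text
t: 9.68
tool_pos: [0.3506, 0.0073, 0.2205]
ee_rot: [[-0.145, 0.989, 0.004], [0.989, 0.145, 0.02], [0.019, 0.006, -1.0]]
ft_force: [0.7, -0.0, 0.1]
width: -0.0002
grasp_force: 0.0
```

Call:
servo_tool(
  series=[0, 0, 0, 0, -0.12, 0, 0, 0, 0, -0.12, 0, 0, 0, 0, -0.12, 0, 0, 0, 0, -0.12, 0, 0, 0, 0, -0.12, 0, 0, 0, 0, -0.12, 0, 0, 0, 0, -0.12, 0, 0, 0, 0, -0.12],
)

```text
t: 10.35
tool_pos: [0.3506, 0.0073, 0.2205]
ee_rot: [[-0.894, 0.448, 0.004], [0.448, 0.894, 0.02], [0.005, 0.019, -1.0]]
ft_force: [0.5, -0.3, -0.2]
width: -0.0001
grasp_force: 0.0
```

Call:
servo_tool(
  series=[0, 0, 0, 0, -0.12, 0, 0, 0, 0, -0.12, 0, 0, 0, 0, 0, 0, 0, 0, 0, 0],
)

```text
t: 10.68
tool_pos: [0.3502, 0.0074, 0.2205]
ee_rot: [[-0.973, 0.233, 0.004], [0.233, 0.972, 0.02], [0.001, 0.02, -1.0]]
ft_force: [-0.4, -0.1, -0.6]
width: -0.0
grasp_force: 0.0
```

```bash
cat >> h.py <<'E'
from scipy.spatial.transform import Rotation as Ro
def plan(x,y,z,yaw):
    s=manip.observe(); R=np.array(s['ee_rot']); y0=np.arctan2(R[1,0],R[0,0])
    tw=-(np.radians(yaw)-y0); tw=(tw+np.pi/2)%np.pi-np.pi/2
    D=(R@Ro.from_rotvec([0,0,tw]).as_matrix()).T@(np.array([x,y,z])-s['tool_pos'])*100
    print('t',round(s['t'],2),'pos',np.round(s['tool_pos'],4),'yaw',round(np.degrees(y0),2),'w',round(s['width'],4),'tiltz',np.round(R[:,2],3),'q',np.round(s['joints'],1),'| twist',round(tw,4),'then d cm',np.round(D,2))
E
python3 -c "
from h import *
u=np.array([np.cos(np.radians(-12.6)),np.sin(np.radians(-12.6))])
c=np.array([.4486,-.0089])-u*(.0325+.011+.03)
plan(*c,.22,167.4);plan(*c,.137,167.4)"
```

```text
t 10.68 pos [0.3502 0.0074 0.2205] yaw 166.55 w -0.0 tiltz [ 0.004  0.02  -1.   ] q [-13.2  -2.6 -21.7  70.9   1.1   0.2] | twist -0.0148 then d cm [-2.61  0.56  0.06]
t 10.68 pos [0.3502 0.0074 0.2205] yaw 166.55 w -0.0 tiltz [ 0.004  0.02  -1.   ] q [-13.2  -2.6 -21.7  70.9   1.1   0.2] | twist -0.0148 then d cm [-2.61  0.39  8.36]
```

Call:
servo_tool(
  series=[0, -1.3, 0.2, 0, -0.015, 0, -1.3, 0.2, 0, 0, 0, 0, 0, 2.8, 0, 0, 0, 0, 2.8, 0, 0, 0, 0, 2.7, 0, 0, 0, 0, 0, 0, 0, 0, 0, 0, 0],
)

```text
t: 11.27
tool_pos: [0.3763, 0.0074, 0.1376]
ee_rot: [[-0.977, 0.215, 0.002], [0.215, 0.976, 0.02], [0.003, 0.02, -1.0]]
ft_force: [-0.5, 0.3, 1.0]
width: -0.0001
grasp_force: 0.0
```

Call:
servo_tool(
  series=[0, -0.8, 0, 0, 0, 0, -0.8, 0, 0, 0, 0, -0.4, 0, 0, 0, 0, -0.4, 0, 0, 0, 0, 0, 0, 0, 0],
)

```text
t: 11.68
tool_pos: [0.4007, 0.0019, 0.1381]
ee_rot: [[-0.977, 0.214, 0.005], [0.214, 0.977, 0.019], [-0.001, 0.02, -1.0]]
ft_force: [-0.2, -0.0, -0.4]
width: -0.0002
grasp_force: 0.0
```

```bash
python3 -c "
from h import *
u=np.array([np.cos(np.radians(-12.6)),np.sin(np.radians(-12.6))])
c=np.array([.4486,-.0089])-u*(.0325+.011)
plan(*c,.137,167.4);print(manip.observe()['ft_force'])"
```

```text
t 11.68 pos [0.4007 0.0019 0.1381] yaw 167.62 w -0.0002 tiltz [ 0.005  0.019 -1.   ] q [-12.3   5.  -27.2  57.8   1.1   0.1] | twist 0.0039 then d cm [-0.56 -0.01  0.11]
[-0.16481769 -0.04009185 -0.41863676]
```

Call:
servo_tool(
  series=[0, -0.3, 0, 0, 0, 0, -0.3, 0, 0, 0, 0, -0.3, 0, 0, 0, 0, -0.3, 0, 0, 0, 0, -0.4, 0, 0, 0, 0, -0.4, 0, 0, 0, 0, -0.4, 0, 0, 0, 0, -0.4, 0, 0, 0],
)

```text
t: 12.35
tool_pos: [0.4285, -0.0038, 0.1416]
ee_rot: [[-0.977, 0.214, 0.01], [0.214, 0.977, 0.019], [-0.005, 0.02, -1.0]]
ft_force: [-23.0, 5.3, 88.4]
width: -0.0001
grasp_force: 39.7
```

Call:
servo_tool(
  series=[0, -0.4, 0, 0, 0, 0, -0.4, 0, 0, 0, 0, -0.4, 0, 0, 0, 0, -0.4, 0, 0, 0, 0, -0.4, 0, 0, 0, 0, -0.4, 0, 0, 0, 0, -0.4, 0, 0, 0, 0, -0.4, 0, 0, 0],
)

```text
t: 13.02
tool_pos: [0.4583, -0.0107, 0.1373]
ee_rot: [[-0.977, 0.214, 0.003], [0.214, 0.977, 0.02], [0.001, 0.02, -1.0]]
ft_force: [0.8, -0.4, -0.1]
width: -0.0
grasp_force: 0.1
```

```bash
python3 - <<'E'
from h import *
p,d,c=grab('side'); cv2.imwrite('pics/s4.png',cv2.resize(p[80:280,170:400,::-1],None,fx=2.8,fy=2.8,interpolation=3))
W=cloud(d,c).reshape(-1,3);col=p.reshape(-1,3).astype(int);m=(col[:,0]-col[:,2]>25)&(abs(W[:,0]-.53)<.16)&(abs(W[:,1])<.12)&(W[:,2]>.025)
print(m.sum(),W[m].min(0),W[m].max(0))
E
```

```text
1050 [ 0.41979631 -0.04200094  0.02515757] [0.52921279 0.01825164 0.17387883]
```

View pics/s4.png

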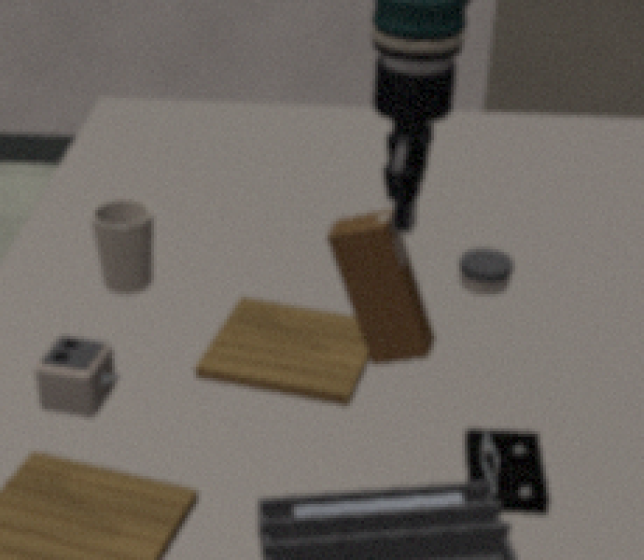

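The carton leans about 20° against the finger, top at crop (362,225). I'll continue gently until it falls.

Call:
servo_tool(
  series=[0, -0.3, 0, 0, 0, 0, -0.3, 0, 0, 0, 0, -0.3, 0, 0, 0, 0, -0.3, 0, 0, 0],
)

```text
t: 13.4
tool_pos: [0.4701, -0.0133, 0.1376]
ee_rot: [[-0.977, 0.214, 0.004], [0.214, 0.977, 0.02], [0.001, 0.02, -1.0]]
ft_force: [-0.2, -0.1, -0.2]
width: 0.0002
grasp_force: 0.0
```

Call:
servo_tool(
  series=[0, -0.3, 0, 0, 0, 0, -0.3, 0, 0, 0, 0, -0.3, 0, 0, 0, 0, -0.3, 0, 0, 0],
)

```text
t: 13.73
tool_pos: [0.4819, -0.0158, 0.1377]
ee_rot: [[-0.977, 0.214, 0.004], [0.214, 0.977, 0.02], [0.0, 0.02, -1.0]]
ft_force: [-0.8, 0.4, -0.4]
width: -0.0002
grasp_force: 0.0
```

```bash
cat > s.py <<'E'
from h import *
p,d,c=grab('side')
W=cloud(d,c).reshape(-1,3);col=p.reshape(-1,3).astype(int);m=(col[:,0]-col[:,2]>25)&(abs(W[:,0]-.53)<.16)&(abs(W[:,1])<.12)&(W[:,2]>.025)
print(m.sum(),W[m].min(0),W[m].max(0))
E
python3 s.py
```

```text
1152 [ 0.41978552 -0.04571673  0.02599115] [0.55486857 0.01667022 0.17010114]
```

Call:
servo_tool(
  series=[0, -0.3, 0, 0, 0, 0, -0.3, 0, 0, 0, 0, -0.3, 0, 0, 0, 0, 0, 0, 0, 0],
)

```text
t: 14.12
tool_pos: [0.4909, -0.0178, 0.1376]
ee_rot: [[-0.977, 0.214, 0.004], [0.214, 0.977, 0.019], [0.0, 0.02, -1.0]]
ft_force: [-0.9, -0.3, -0.4]
width: -0.0004
grasp_force: 0.0
```

```bash
python3 s.py
```

```text
1086 [ 0.44036579 -0.05915029  0.02503988] [0.60020239 0.01222165 0.08419074]
```

Call:
servo_tool(
  series=[0, 0, 0, -2.0, 0, 0, 2.0, 0, -2.0, 0, 2, 3.0, 0, -2.0, 0, 6, 3.0, 0, 0, 0, 8.5, 3.0, 0, 0, 0, 8.5, 3.0, 0, 0, 0, 8.5, 0, 0, 0, 0, 8.5, 0, 0, 0, 0],
)

```text
t: 14.83
tool_pos: [0.3525, 0.0113, 0.1981]
ee_rot: [[-0.977, 0.214, 0.005], [0.214, 0.977, 0.019], [-0.001, 0.02, -1.0]]
ft_force: [0.2, 0.2, -0.1]
width: 0.0726
grasp_force: 0.0
```

```bash
python3 - <<'E'
from h import *
for n,b in(('top',(130,330,170,400)),('side',(80,280,170,400))):
    p,d,c=grab(n); W=cloud(d,c).reshape(-1,3);col=p.reshape(-1,3).astype(int)
    m=(abs(W[:,0]-.53)<.16)&(abs(W[:,1])<.12)&(W[:,2]>.06)&(W[:,2]<.1)&(col[:,0]-col[:,2]>15)
    print(n,m.sum(),np.median(W[m][:,2]),*rect(W[m][:,:2]))
    if n=='side':
        m&=(W[:,2]>.074); print(*rect(W[m][:,:2]))
    cv2.imwrite(f'pics/{n}5.png',cv2.resize(p[b[0]:b[1],b[2]:b[3],::-1],None,fx=2.8,fy=2.8,interpolation=3))
plan(.52,-.02,.2,167.4)
E
```

```text
top 995 0.07947883961447465 [521.3 -24.9] [ 40.8 159.6] 77.3
side 662 0.07938615900520798 [519.2 -26.9] [ 48.1 160.6] 76.9
[519.3 -27.1] [ 47.1 160.6] 77.3
t 14.93 pos [0.3539 0.011  0.1979] yaw 167.63 w 0.0846 tiltz [ 0.005  0.019 -1.   ] q [-12.5  -1.7 -24.5  67.2   1.1  -0.1] | twist 0.0041 then d cm [-16.88   0.6   -0.19]
```

View pics/side5.png

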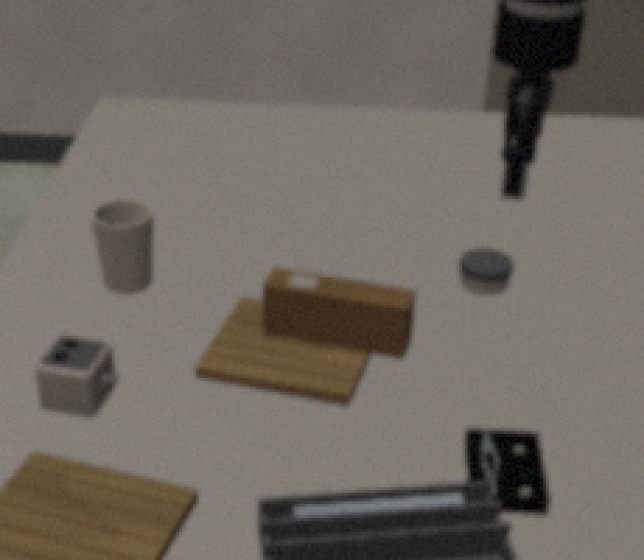

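Carton lies on its back on the step, crop (340,315), centre (0.521,−0.025), heel about −40 mm from the edge, within tolerance. I'll move above it to regrasp.

Call:
servo_tool(
  series=[8.5, -2.5, 0, 0, 0, 8.5, -2.5, 0, 0, 0, 8.5, -2.5, 0, 0, 0, 8.5, -2.5, 0, 0, 0, 8.5, -2.5, 0, 0, 0, 8.5, -2.5, 0, 0, 0, 8.5, -2.0, 0, 0, 0, 8.5, 0, 0, 0, 0],
)

```text
t: 15.6
tool_pos: [0.5232, -0.0264, 0.1962]
ee_rot: [[-0.977, 0.215, 0.004], [0.215, 0.977, 0.02], [0.001, 0.02, -1.0]]
ft_force: [-0.5, 0.6, -0.6]
width: 0.085
grasp_force: 0.0
```

Call:
servo_tool(
  series=[8.5, 0, 0, 3.0, 0, 8.5, 0, 0, 3.0, 0, 8.5, 0, 0, 2.0, 0, 8.5, 0, 0, 0, 0, 8.5, 0, 0, 0, 0],
)

```text
t: 16.02
tool_pos: [0.5195, -0.0237, 0.1173]
ee_rot: [[-0.977, 0.214, 0.002], [0.214, 0.977, 0.02], [0.002, 0.02, -1.0]]
ft_force: [0.1, 0.8, 0.5]
width: 0.0849
grasp_force: 0.0
```

```bash
python3 -c "
from h import *
plan(.5208,-.0255,.056,167.3)"
```

```text
t 16.02 pos [ 0.5195 -0.0237  0.1173] yaw 167.63 w 0.0849 tiltz [ 0.002  0.02  -1.   ] q [-12.3  17.3 -14.4  58.4   1.1   0.1] | twist 0.0058 then d cm [-0.18 -0.27  6.12]
```

Call:
servo_tool(
  series=[8.5, -0.2, -0.25, 1.6, 0.005, 8.5, 0, 0, 1.6, 0, 8.5, 0, 0, 1.6, 0, 8.5, 0, 0, 1.3, 0, 8.5, 0, 0, 0, 0, 8.5, 0, 0, 0, 0],
)

```text
t: 16.52
tool_pos: [0.5221, -0.0256, 0.0577]
ee_rot: [[-0.976, 0.219, 0.005], [0.219, 0.976, 0.019], [-0.0, 0.02, -1.0]]
ft_force: [-0.2, 0.2, 0.0]
width: 0.0851
grasp_force: 0.0
```

Call:
servo_tool(
  series=[3.5, 0, 0, 0, 0, 3.5, 0, 0, 0, 0, 3.5, 0, 0, 0, 0, 3.5, 0, 0, 0, 0, 3.5, 0, 0, 0, 0, 3.5, 0, 0, 0, 0, 3.5, 0, 0, 0, 0, 3.5, 0, 0, 0, 0],
)

```text
t: 17.18
tool_pos: [0.5216, -0.0265, 0.0576]
ee_rot: [[-0.976, 0.22, 0.005], [0.22, 0.975, 0.017], [-0.001, 0.018, -1.0]]
ft_force: [-4.1, -7.1, 12.1]
width: 0.0353
grasp_force: 6.0
```

```bash
python3 -c "
from h import *
plan(.4595,.3329,.156,191.4)"
```

```text
t 17.18 pos [ 0.5216 -0.0265  0.0576] yaw 167.32 w 0.0353 tiltz [ 0.005  0.017 -1.   ] q [-12.5  20.2 -20.3  49.5   1.    0.2] | twist -0.4203 then d cm [-1.09 36.61 -9.26]
```

Call:
servo_tool(
  series=[2.5, 0, 0, 0, 0, 2.5, 0, 0, 0, 0, 2.5, 0, 0, 0, 0, 2.5, 0, 0, 0, 0],
)

```text
t: 17.52
tool_pos: [0.5215, -0.0284, 0.0591]
ee_rot: [[-0.975, 0.221, 0.005], [0.221, 0.975, 0.012], [-0.003, 0.013, -1.0]]
ft_force: [-16.0, -19.3, 39.3]
width: 0.0253
grasp_force: 19.8
```

```bash
python3 - <<'E'
from h import *
plan(.4595,.3329,.156,191.4)
p,d,c=grab('side'); cv2.imwrite('pics/s6.png',cv2.resize(p[110:250,200:360,::-1],None,fx=4,fy=4,interpolation=3))
E
```

```text
t 17.52 pos [ 0.5215 -0.0284  0.0591] yaw 167.25 w 0.0253 tiltz [ 0.005  0.012 -1.   ] q [-12.5  20.  -20.2  49.6   0.8   0.2] | twist -0.4216 then d cm [-1.13 36.75 -9.28]
```

View pics/s6.png

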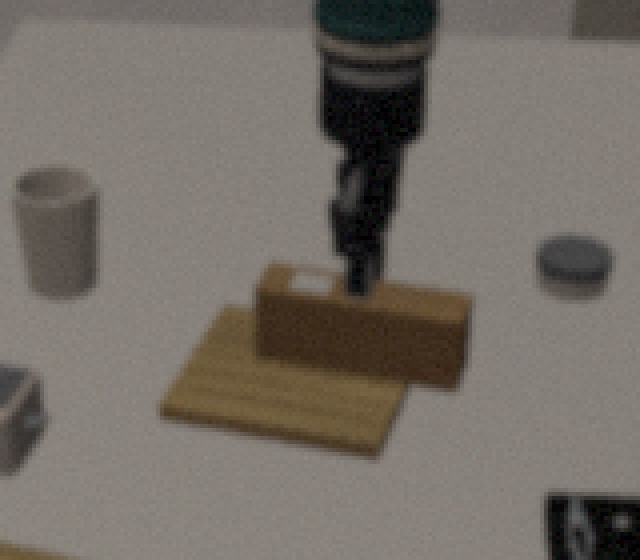

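The fingers sit on the carton's top at (360,290) rather than around it. I'll open, lift and re-measure.

Call:
servo_tool(
  series=[2.5, 0, 0, -1.0, 0, 8.5, 0, 0, -1.5, 0, 8.5, 0, 0, -2.5, 0, 8.5, 2.5, 0, -2.5, 0, 8.5, 3.5, 0, -2.5, 0, 8.5, 3.5, 0, 0, 0, 8.5, 3.5, 0, 0, 0, 8.5, 3.5, 0, 0, 0],
)

```text
t: 18.23
tool_pos: [0.3597, 0.0089, 0.1562]
ee_rot: [[-0.976, 0.219, 0.005], [0.219, 0.976, 0.019], [-0.001, 0.02, -1.0]]
ft_force: [0.5, -0.0, 1.4]
width: 0.0847
grasp_force: 0.0
```

```bash
cat > c.py <<'E'
from h import *
for n in('top','side'):
    p,d,c=grab(n); W=cloud(d,c).reshape(-1,3);col=p.reshape(-1,3).astype(int)
    m=(abs(W[:,0]-.53)<.16)&(abs(W[:,1])<.12)&(W[:,2]>.06)&(W[:,2]<.1)&(col[:,0]-col[:,2]>15)
    q=W[m]; print(n,m.sum(),np.percentile(q[:,2],[2,50,98]),*rect(q[:,:2]), 'plane',np.linalg.lstsq(np.c_[q[:,:2],np.ones(len(q))],q[:,2],rcond=None)[0])
plan(.52,-.02,.2,167.4)
E
python3 c.py
```

```text
top 993 [0.0678544  0.07948681 0.08481495] [521.4 -25.1] [ 41.4 159.9] 77.4 plane [-0.01350269 -0.04853015  0.0850471 ]
side 661 [0.06062364 0.07930987 0.08302675] [519.3 -25.6] [ 47.1 160.1] 77.8 plane [-0.06439309 -0.29157047  0.10450139]
t 18.33 pos [0.3566 0.0097 0.1562] yaw 167.38 w 0.0847 tiltz [ 0.003  0.02  -1.   ] q [-12.6   0.  -29.6  60.5   1.1   0. ] | twist -0.0004 then d cm [-16.59   0.75  -4.4 ]
```

Carton unmoved. Earlier pictures show the fingertips sit about 18 mm above nominal TCP at this width, so I regrasp deeper (TCP z about 0.044).

Call:
servo_tool(
  series=[8.5, -2.8, 0, 0, 0, 8.5, -2.8, 0, 0, 0, 8.5, -2.8, 0, 0, 0, 8.5, -2.8, 0, 0, 0, 8.5, -2.8, 0, 0, 0, 8.5, -2.5, 0.2, 0, 0, 8.5, 0, 0, 0, 0, 8.5, 0, 0, 0, 0],
)

```text
t: 19.0
tool_pos: [0.5234, -0.0259, 0.1554]
ee_rot: [[-0.976, 0.219, 0.003], [0.219, 0.976, 0.02], [0.001, 0.02, -1.0]]
ft_force: [-0.1, 0.2, -0.0]
width: 0.0848
grasp_force: 0.0
```

```bash
python3 -c "
from h import *
plan(.5208,-.0255,.044,167.4)"
```

```text
t 19.0 pos [ 0.5234 -0.0259  0.1554] yaw 167.35 w 0.0848 tiltz [ 0.003  0.02  -1.   ] q [-12.4  16.2  -9.7  64.1   1.1   0.2] | twist -0.0009 then d cm [ 0.25 -0.24 11.14]
```

Call:
servo_tool(
  series=[8.5, 0.2, -0.25, 2.2, 0, 8.5, 0, 0, 2.2, 0, 8.5, 0, 0, 2.2, 0, 8.5, 0, 0, 2.2, 0, 8.5, 0, 0, 1.3, 0, 8.5, 0, 0, 1.0, 0, 8.5, 0, 0, 0, 0, 8.5, 0, 0, 0, 0],
)

```text
t: 19.67
tool_pos: [0.5197, -0.0253, 0.0451]
ee_rot: [[-0.976, 0.219, 0.003], [0.219, 0.976, 0.02], [0.001, 0.02, -1.0]]
ft_force: [-0.5, -0.2, 0.4]
width: 0.0853
grasp_force: 0.0
```

Call:
servo_tool(
  series=[3.5, 0, 0, 0, 0, 3.5, 0, 0, 0, 0, 3.5, 0, 0, 0, 0, 3.5, 0, 0, 0, 0, 3.5, 0, 0, 0, 0, 3.5, 0, 0, 0, 0, 3.5, 0, 0, 0, 0, 3.5, 0, 0, 0, 0],
)

```text
t: 20.33
tool_pos: [0.5207, -0.0257, 0.0456]
ee_rot: [[-0.976, 0.219, 0.005], [0.219, 0.976, 0.019], [-0.001, 0.02, -1.0]]
ft_force: [-3.1, -1.3, 10.0]
width: 0.0383
grasp_force: 60.2
```

```bash
python3 -c "
from h import *
plan(.4595,.3329,.136,191.4)"
```

```text
t 20.33 pos [ 0.5207 -0.0257  0.0456] yaw 167.34 w 0.0383 tiltz [ 0.005  0.019 -1.   ] q [-12.5  20.8 -21.5  47.7   1.1   0.2] | twist -0.4199 then d cm [-1.16 36.51 -8.38]
```

Call:
servo_tool(
  series=[3.5, 0, 0, -1.0, 0, 3.5, 0, 0, -2.0, 0, 3.5, 0, 0, -3.0, 0, 3.5, 0, 0, -2.4, 0, 3.5, 0, 0, 0, -0.105, 3.5, 0, 0, 0, -0.105, 3.5, 0, 0, 0, -0.105, 3.5, 0, 0, 0, -0.105],
)

```text
t: 21.0
tool_pos: [0.52, -0.0271, 0.1289]
ee_rot: [[-0.979, -0.203, 0.004], [-0.203, 0.979, 0.02], [-0.008, 0.018, -1.0]]
ft_force: [0.6, 0.2, -1.9]
width: 0.0383
grasp_force: 61.5
```

```bash
python3 -c "
from h import *
plan(.4595,.3329,.136,191.4)"
```

```text
t 21.0 pos [ 0.52   -0.0271  0.1289] yaw -168.29 w 0.0383 tiltz [ 0.004  0.02  -1.   ] q [-12.6  16.8 -13.2  60.1   1.1 -24.3] | twist 0.0053 then d cm [-1.190e+00  3.649e+01 -3.000e-02]
```

Call:
servo_tool(
  series=[3.5, 0, 2.0, 0, 0, 3.5, -0.2, 2.6, 0, 0, 3.5, -0.2, 2.6, 0, 0, 3.5, -0.2, 2.6, 0, 0, 3.5, -0.2, 2.6, 0, 0, 3.5, -0.2, 2.6, 0, 0, 3.5, -0.2, 2.6, 0, 0, 3.5, 0, 2.6, 0, 0],
)

```text
t: 21.67
tool_pos: [0.4916, 0.1745, 0.1327]
ee_rot: [[-0.98, -0.198, 0.004], [-0.198, 0.98, 0.02], [-0.008, 0.018, -1.0]]
ft_force: [1.1, 0.4, -2.2]
width: 0.0388
grasp_force: 61.5
```

Call:
servo_tool(
  series=[3.5, 0, 2.6, 0, 0, 3.5, 0, 2.6, 0, 0, 3.5, 0, 2.6, 0, 0, 3.5, 0, 2.6, 0, 0, 3.5, 0, 2.6, 0, 0, 3.5, 0, 2.0, 0, 0, 3.5, 0, 0, 0, 0, 3.5, 0, 0, 0, 0],
)

```text
t: 22.33
tool_pos: [0.4617, 0.3209, 0.1352]
ee_rot: [[-0.98, -0.2, 0.003], [-0.2, 0.98, 0.019], [-0.007, 0.018, -1.0]]
ft_force: [1.2, -0.8, -2.6]
width: 0.0383
grasp_force: 61.6
```

```bash
python3 -c "
from h import *
plan(.4595,.3329,.136,191.4)"
```

```text
t 22.33 pos [0.4617 0.3209 0.1352] yaw -168.49 w 0.0383 tiltz [ 0.003  0.019 -1.   ] q [26.  20.  -7.3 62.1  0.9 14.5] | twist 0.002 then d cm [-0.02  1.22 -0.06]
```

Call:
servo_tool(
  series=[3.5, 0, 0.7, 0.5, 0, 3.5, 0, 0.5, 0.5, 0, 3.5, 0, 0, 0, 0, 3.5, 0, 0, 0, 0],
)

```text
t: 22.67
tool_pos: [0.4596, 0.3318, 0.1251]
ee_rot: [[-0.98, -0.198, 0.003], [-0.198, 0.98, 0.019], [-0.007, 0.018, -1.0]]
ft_force: [0.1, 0.7, -2.4]
width: 0.0381
grasp_force: 61.5
```

```bash
cat > k.py <<'E'
from h import *
plan(.4595,.3329,.12,191.4)
o=np.array([.4595,.3329]); a=np.radians(11.4); X=np.array([np.cos(a),np.sin(a)]); Y=np.array([-X[1],X[0]])
for n in('top','side'):
    p,d,c=grab(n); w=cloud(d,c).reshape(-1,3); col=p.reshape(-1,3).astype(int); rel=w[:,:2]-o; x=rel@X*1000; y=rel@Y*1000
    br=col[:,0]-col[:,2]>20
    def r(m,l):
        if m.sum()>9: print(n,l,m.sum(),'x',np.round(np.percentile(x[m],[.5,2,98,99.5]),1),'y',np.round(np.percentile(y[m],[1,50,99]),1),*rect(w[m][:,:2]))
    b=br&(abs(x)<100)&(abs(y)<45)
    zt=np.percentile(w[b,2],95) if b.any() else 0; print('ztop',zt)
    r(b&(w[:,2]>zt-.012)&(w[:,2]<zt+.008),'carton top')
    r(b&(w[:,2]<zt-.012)&(w[:,2]>.05),'carton side')
    g=~br&(abs(x)<125)&(y>-100)&(y<50)&(w[:,2]>.034)&(w[:,2]<.046)
    r(g,'walls'); r(g&(y>10),'outer wall'); r(g&(y<-10)&(y>-40),'inner wall')
E
python3 k.py
```

```text
t 22.67 pos [0.4596 0.3318 0.1251] yaw -168.6 w 0.0381 tiltz [ 0.003  0.019 -1.   ] q [27.1 20.8 -7.7 60.9  0.9 15.7] | twist -0.0001 then d cm [-0.01  0.1   0.51]
ztop 0.16338457575373178
top carton top 179 x [-48.3  21.7  80.1  80.6] y [-20.9 -13.9  11.3] [481.5 318.2] [135.1  34. ] 26.4
top carton side 98 x [-73.5 -71.4  76.2  78.5] y [-21.3 -20.5 -19.6] [466.4 313.4] [154.9   1.7] 11.4
top walls 758 x [-102.7  -98.   100.2  103.6] y [-83.3 -62.9  25.2] [464.9 305.8] [209.7 112. ] 11.3
top outer wall 14 x [ 91.7  91.7 104.9 104.9] y [23.4 25.7 28.2] [550.9 376.8] [13.   4.6] 2.7
top inner wall 152 x [-103.4 -100.3  101.6  103.1] y [-29.7 -27.1 -24. ] [464.7 306.4] [209.5   5.9] 11.3
ztop 0.16158222635930505
side carton top 882 x [-79.5 -77.7  78.7  79.6] y [-20.5   7.9  20.3] [458.7 335. ] [160.7  47.3] 10.5
side carton side 1359 x [-79.2 -76.4  79.1  79.5] y [ 6.4 18.1 20.5] [457.8 350.6] [162.3  31.5] 1.7
side walls 726 x [-104.4 -100.5  100.9  103. ] y [-83.1 -24.3  29.4] [463.8 305.5] [208.7 115.8] 11.3
side outer wall 333 x [-104.9 -101.9   99.4  103. ] y [22.1 27.1 29.8] [453.3 357.4] [208.6  10. ] 11.3
side inner wall 298 x [-103.6 -100.1   99.3  101.5] y [-30.7 -25.8 -23.1] [463.6 306.1] [206.2   9.6] 10.7
```

Call:
servo_tool(
  series=[3.5, 0, -0.1, 1.0, 0, 3.5, 0, 0, 1.2, 0, 3.5, 0, 0, 1.2, 0, 3.5, 0, 0, 1.0, 0, 3.5, 0, 0, 0.5, 0, 3.5, 0, 0, 0, 0, 3.5, 0, 0, 0, 0],
)

```text
t: 23.35
tool_pos: [0.4604, 0.3321, 0.0768]
ee_rot: [[-0.98, -0.198, 0.004], [-0.198, 0.98, 0.02], [-0.008, 0.018, -1.0]]
ft_force: [-0.4, -0.2, -2.6]
width: 0.0383
grasp_force: 61.5
```

```bash
python3 k.py
```

```text
t 23.35 pos [0.4604 0.3321 0.0768] yaw -168.59 w 0.0383 tiltz [ 0.004  0.02  -1.   ] q [ 27.1  22.7 -12.6  53.9   0.9  15.7] | twist 0.0001 then d cm [ 0.04  0.17 -4.32]
ztop 0.11589496726112483
top carton top 155 x [23.3 26.3 80.8 81.3] y [-20.7 -13.7  10.1] [518.3 328.9] [67.4 29.1] 37.0
top carton side 64 x [-57.6 -55.5  76.2  77.5] y [-21.  -20.3 -19.5] [473.1 314.9] [136.3   1.5] 11.6
top walls 774 x [-102.7  -97.6  100.1  103. ] y [-83.3 -62.6  25.6] [465.3 305.9] [209.7 112.1] 11.4
top outer wall 16 x [ 89.   89.1 104.8 105. ] y [23.1 25.7 28.4] [549.6 377.3] [15.8  4.7] 5.7
top inner wall 164 x [-103.4 -100.1  101.2  103. ] y [-29.9 -26.9 -22.3] [464.7 308.5] [209.5  10. ] 11.2
ztop 0.11349106192249837
side carton top 844 x [-78.4 -76.5  78.9  80.3] y [-20.    8.5  20.9] [459.5 334.6] [160.6  47.1] 11.2
side carton side 1194 x [-77.4 -74.9  80.1  80.4] y [-1.  18.3 20.8] [460.4 351.1] [ 37.8 163.5] 88.6
side walls 462 x [-104.7 -102.9  101.4  103.1] y [-83.5  25.9  29.8] [463.9 305.8] [208.6 115.7] 11.3
side outer wall 341 x [-104.7 -102.2   98.7  102.9] y [22.1 27.  29.9] [453.4 357.9] [208.4   9.3] 11.3
side inner wall 46 x [-104.5 -103.7  101.9  102.1] y [-31.  -25.9 -22.7] [463.6 306.2] [207.    8.6] 11.6
```

Call:
servo_tool(
  series=[3.5, 0, -0.1, 0.8, 0, 3.5, 0, 0, 0.8, 0, 3.5, 0, 0, 0.7, 0, 3.5, 0, 0, 0.6, 0, 3.5, 0, 0, 0.4, 0, 3.5, 0, 0, 0.3, 0, 3.5, 0, 0, 0, 0, 3.5, 0, 0, 0, 0],
)

```text
t: 24.12
tool_pos: [0.4605, 0.3319, 0.0405]
ee_rot: [[-0.98, -0.198, 0.004], [-0.198, 0.98, 0.02], [-0.008, 0.018, -1.0]]
ft_force: [-0.1, -0.8, -2.2]
width: 0.0382
grasp_force: 61.6
```

Call:
servo_tool(
  series=[3.5, 0, 0, 0.2, 0, 3.5, 0, 0, 0.1, 0, 3.5, 0, 0, 0, 0, 3.5, 0, 0, 0, 0],
)

```text
t: 24.45
tool_pos: [0.4606, 0.332, 0.0376]
ee_rot: [[-0.98, -0.198, 0.004], [-0.198, 0.98, 0.02], [-0.008, 0.018, -1.0]]
ft_force: [-0.4, 0.4, -2.1]
width: 0.0385
grasp_force: 61.6
```

Call:
servo_tool(
  series=[3.5, 0, 0, 0.1, 0, 3.5, 0, 0, 0, 0, 3.5, 0, 0, 0, 0],
)

```text
t: 24.7
tool_pos: [0.4608, 0.3321, 0.0367]
ee_rot: [[-0.98, -0.198, 0.004], [-0.198, 0.98, 0.02], [-0.008, 0.018, -1.0]]
ft_force: [0.3, -0.2, 0.1]
width: 0.0381
grasp_force: 61.8
```

Contact with the slot floor. I release gently and retreat.

Call:
servo_tool(
  series=[4.5, 0, 0, 0, 0, 4.5, 0, 0, 0, 0, 6.0, 0, 0, 0, 0, 6.0, 0, 0, 0, 0, 6.0, 0, 0, 0, 0, 6.0, 0, 0, -0.5, 0, 6.0, 0, 0, -1.0, 0, 6.0, 0, 0, -2.0, 0],
)

```text
t: 25.37
tool_pos: [0.4595, 0.3308, 0.0712]
ee_rot: [[-0.98, -0.198, 0.001], [-0.198, 0.98, 0.018], [-0.005, 0.018, -1.0]]
ft_force: [0.4, 0.8, -0.1]
width: 0.0597
grasp_force: 0.0
```

Call:
servo_tool(
  series=[6.0, 0, 0, -3, 0, 6.0, 0, 0, -3, 0, 6.0, 0, 0, -3, 0, 6.0, 0, -3, -3, 0, 6.0, 0, -3, 0, 0, 6.0, 0, -3, 0, 0, 6.0, 0, -3, 0, 0, 6, 0, 0, 0, 0],
)

```text
t: 26.03
tool_pos: [0.4844, 0.2082, 0.1899]
ee_rot: [[-0.981, -0.195, 0.005], [-0.195, 0.981, 0.019], [-0.009, 0.017, -1.0]]
ft_force: [0.1, -0.2, -0.3]
width: 0.06
grasp_force: 0.0
```

```bash
python3 k.py; python3 - <<'E'
from h import *
p,d,c=grab('side'); cv2.imwrite('pics/s7.png',cv2.resize(p[150:320,200:400,::-1],None,fx=3.5,fy=3.5,interpolation=3))
E
```

```text
t 26.03 pos [0.4844 0.2082 0.1899] yaw -168.76 w 0.06 tiltz [ 0.005  0.019 -1.   ] q [13.8 15.2 -5.7 68.6  1.   2.6] | twist -0.0028 then d cm [ 0.04 12.59  7.21]
ztop 0
top walls 11 x [100.1 100.4 105.  105.1] y [-83.1 -53.3 -24.9] [571.8 300.5] [ 5.1 58.5] 13.7
ztop 0.0732449521612444
side carton top 985 x [-78.1 -76.   78.8  80.4] y [-18.8   6.8  20.2] [460.3 333.1] [159.9  42.5] 11.2
side carton side 250 x [-76.2 -74.3  80.3  80.7] y [-2.8 18.2 20.2] [460.6 351.4] [ 33.5 160.6] 89.7
side walls 1024 x [-105.1 -102.1   99.6  102. ] y [-84.4 -56.9  29.5] [463.9 305.5] [209.1 116.4] 11.2
side outer wall 352 x [-104.9 -100.5   98.6  102.8] y [17.2 26.8 29.8] [453.7 354.9] [208.4  15.7] 11.4
side inner wall 55 x [-104.1 -103.9  102.   102. ] y [-31.5 -26.3 -22.9] [463.9 305.9] [206.1   8.9] 11.2
```

View pics/s7.png

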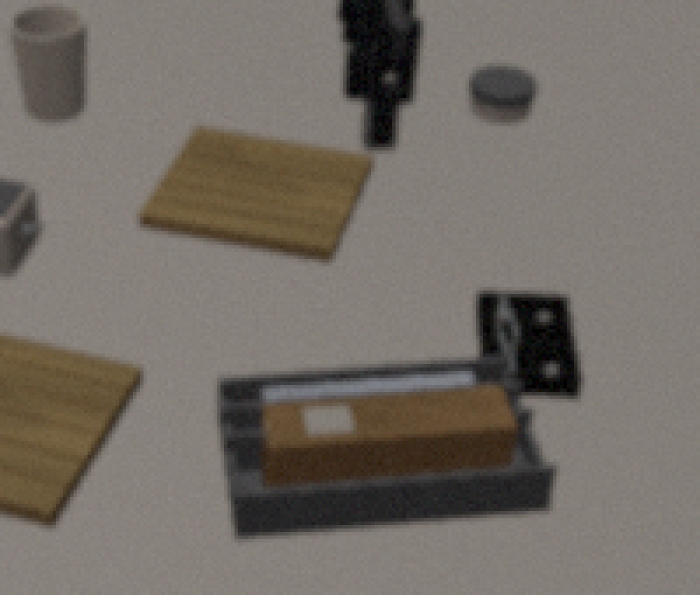

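The carton lies patch-up in the wide slot at crop (390,430), top at about 71 mm, centred and aligned. The bystanders have not moved. Handing in.

```bash
python3 -c "
from cell import manip
print(manip.close_job())"
```

```text
the job is handed in; nothing more can be done
None
```

I handed the job in with the carton on its narrow back, flat and released in the rack's wide slot; no verdict came back. The weakest points were a brief 88 N wrist force during the tip (limits: 120 N wrist, 40 N body) and a heel about 5 mm inside tolerance after it.

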